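Empty the carton packer's catch tray into the tote

ROBOT

A 7-joint arm with a two-finger parallel gripper is mounted at the origin on the work surface. World frame = base frame: x ahead of the robot, y to its left, z up, the work surface at z = 0. Lengths are in m, angles in rad, forces in N, time in s.
With the tool pointing down it reaches from about 0.4 to 0.85 m from the base axis. Payload 4.4 kg.
Tool frame: the origin (TCP) lies on the mounting face of the last link; the fingertips stand 199 mm ahead of it and the grasp point (between the pads) lies 180 mm ahead of it; z points along the fingers, y is the line along which they close (so a half turn about z gives the same grasp; the last joint's range is limited). The gripper opens to 94 mm and grips with 3 to 60 N. Pads are 16 mm wide; open, the fingers measure 119 mm over their backs; the gripper's body (75 mm by 177 mm) begins 78 mm behind the grasp point.
Start: joints at [1.225, 0.628, 0.038, 1.517, -0.027, 0.996, -0.02], TCP at [0.18, -0.625, 0.405] pointing down, gripper open.
Joint ranges: [-3.06, 3.06], [-0.37, 2.12], [-1.25, 1.32], [0.18, 2.47], [-1.1, 4.24], [0.23, 1.98], [-2.94, 2.94]. Speed limits (rad/s): [2.57, 2.57, 3.14, 3.14, 3.14, 3.14, 3.14].

INTERFACE

Orientations are given as a rotation vector (axis times angle).
In Python, from bench import r gives the robot as it stands. The module is installed in compiled form; this text tells all that it offers.
- The arm moves only by the tool send_rows, never from a script. Its argument "moves" is one flat list of numbers, 7 for each row, row after row: the closure, from 0 (fully open) to 1 (shut), then the shift along the tool's x, y, z normalised to -1 to 1, where 1 is 200 mm, then the turn, a rotation vector about the tool's x, y, z normalised to -1 to 1, where 1 is pi rad. A call has exactly 10 rows; each row is the pose to reach, as a shift and turn from the pose commanded when the call began, along the tool's axes at that moment, turning the shorter way round; what a row does not reach only later rows make up. A row lasts 1/10 s, in which the tool goes at most 50 mm and 8.59 degrees, less where a joint would pass 70% of its speed; a pose out of reach is approached as far as the arm can. A call with a number of a shift or a turn outside -1 to 1 is refused whole. A call with a gripper value outside its range is refused whole. The fingers move at their own pace and stop on an object; "grip_force" is the grip in N (left out, the last holds). Time passes only in rows, so rows that repeat a pose let the fingers close, or fill a call up. It gives the time, the measured TCP pose, the force, the opening and the grip force at its end, in the units of the state.
- r.sense(): the state, without advancing time (a new reading comes with each control period).
- r.camera(name): name is "side" or "top" or "wrist"; returns the picture (420x560x3 uint8, red, green, blue); there is no depth.
- r.camera_model(name): a dict with "fx", "fy", "cx", "cy" (pixels), "rvec" (rotation vector, rad) and "tvec" (3), from world to camera coordinates, as OpenCV has them. Camera axes: x right, y down, z forward; pixel columns grow to the right and rows downward; lengths in m; the calibration is good to about 2 mm. The wrist camera is an equidistant fisheye: a pixel r from the principal point sees the ray r / f radians off the axis. A picture is of the moment at which its call begins: read the wrist's pose just before it. camera_model takes no time and is no camera call; for the wrist camera it gives the pose at the moment of the call.
- r.sign_off(): hands the job in; it is judged then, once.
Trained networks look in the newest picture that a camera, given by its name, has taken for a name from the list of things; names that differ only in an ending like _2 or _b are one class to them, and where a whole thing is asked for, a point or a joint stands for the part that bears it (a point fixed in the world has none). Each returns a list of dicts, best first, with "confidence" (0 to 1); they miss things now and then, are a little off and sometimes report something else, mostly with a low value. They report only what shows in the picture. A call takes as long as a camera call.
- r.recognise(camera, label): "location" ([x, y, z] in m, in world coordinates, good to about 4 mm: the middle of the surface that is visible of it).
- r.cut_out(camera, label): "mask" (420x560 bool, what is visible of it).
The state is a dict: "clock": time; "qpos": joint angles; "joint_velocities": joint speeds; "tau": joint torques, N m; "tool_pos": TCP position; "tcp_rot": TCP orientation; "wrist_force": force on the tool from outside, world axes, zero at the start; "torque": the same for the moment, N m; "opening": opening from 0.0 (shut) to 1.0 (fully open); "grip_force": force on a finger pad.
Only numpy, scipy, OpenCV 4.12 (cv2) and the standard library are available. Lean on these libraries where they do the work, as an engineer would, in place of code of your own. Each camera call takes 0.05 s, during which the arm holds its last target. There are 200 camera calls.

TASK

Slide the clear guard of the carton packer open and move the three finished (closed) cartons from its catch tray into the wooden tote, each set down, not dropped, right way up and flat on the tote's floor. Leave the carton whose top is still open where it lies in the tray, then slide the guard fully shut again. Do not disturb the gourd, cup and bombilla between tray and tote.

Things in the scene. Friction and masses are not known exactly. Their poses are not given: they have to be found in the camera images.
- guard (a joint): sliding guard, a clear flat 256 x 288 x 4 mm sheet lying level over the packer's catch tray (top face 78 mm above the table), with an aluminium edge at the handle end. Value in m: 0 fully shut (against its stop), 0.24 fully open (against its stop; the sheet then lies inside the white machine housing and its edge clears all cartons). At the start shut or up to 0.03 ajar. About 1.5 N of sliding friction, no spring; stays where left.
- guard_grip (a point): centre of the guard's black handle block, 26 (x) x 22 (y) x 30 mm high, standing on the sheet near its edge away from the machine (block from 78 to 108 mm above the table); moves with the guard. The guard opens towards this point's -y (into the machine) and shuts towards +y; at full open the handle stands 41 mm short of the housing, which is 92 mm high, with the packer's tower (262 mm high, with a hopper on top to 370 mm) beginning 142 mm behind the handle's centre.
- tray_floor (a point): centre of the carton area on the steel catch tray's floor, 6 mm above the table; x across the tray, +y away from the machine. Tray walls 72 mm above the table; inside, the tray reaches from -125 to 125 mm in x and from -195 to 105 mm in y about this point. Four cartons lie in it, two by two, at about x = +-57 mm and y = +45 or -45 mm, long sides along x within 0.1 rad, any of the four in any place. The packer is fixed to the table.
- carton_a_mid (a point): finished carton: closed cardboard box, 90 (its x) x 50 (its y) x 45 mm high, about 0.14 kg, with a paper tape strip along the top; lies in the catch tray under the guard. Point: its centre, half-way up; z up, x along its length.
- carton_b_mid (a point): finished carton: closed cardboard box, 90 (its x) x 50 (its y) x 45 mm high, about 0.14 kg, with a paper tape strip along the top; lies in the catch tray under the guard. Point: its centre, half-way up; z up, x along its length.
- carton_c_mid (a point): finished carton: closed cardboard box, 90 (its x) x 50 (its y) x 45 mm high, about 0.14 kg, with a paper tape strip along the top; lies in the catch tray under the guard. Point: its centre, half-way up; z up, x along its length.
- open_carton_mid (a point): unfinished carton: same cardboard and footprint (90 x 50 mm, walls 45 mm high) but empty and open on top, with two end flaps standing up to 61 mm; it stays in the tray. Point: its centre, 22.5 mm above its underside; z up.
- tote_floor (a point): wooden tote, an open box standing loose on the table, 0.8 kg, outside 156 (x) x 280 (y) x 70 mm high, walls and floor 8 mm thick, so inside 140 (x) x 264 (y) x 62 mm: room for three cartons side by side along its y, each lying across it (carton length along the tote's x), about 78 mm apart. Point: centre of its inner floor, 8 mm above the table; z up.
- gourd: bystander: dark wooden mate gourd, 70 mm across, 85 mm high, between tray and tote; origin under its centre
- cup: bystander: white cup, 68 mm across, 75 mm high, between tray and tote further back; origin under its centre
- bombilla: bystander: steel drinking straw with coiled filter, about 225 mm long, 12 mm high, lying between tray and tote near the robot, its coiled filter end at +x; origin under its middle, x along it

How it is judged:
By the outcome, as a careful person would: the job done as asked, in the order asked, and still so for the second after the job is handed in, with the robot touching nothing.
It also fails if it takes over 72 s, if anything falls off the work surface, if the arm or the gripper's body presses on something with over 40 N, if the wrist force passes 120 N, or if a joint passes its speed limit or range.

## Working session

There is one attempt and no reset: what is moved stays moved. The work goes in short steps, Python scripts to look and compute and a tool call to move; the robot and the scene stay as the last step left them, time stands still between calls to the robot, and variables do not carry over. Pictures are saved under pics/ and viewed, at most 10 in all, crops included, and the job is handed in when it is done.

Besides the shell and the picture viewer there is one more tool, called after "Request:" as name(argument=value, ...) on one line, values as JSON. send_rows: Moves the arm, as the interface text tells. Scaled input: -1 to 1 covers 200 mm each way for a shift and pi rad each way for a turn. Its arguments: {"type":"object","properties":{"moves":{"type":"array","items":{"type":"number"}},"grip_force":{"type":"number"}},"required":["moves"]}

```bash
mkdir -p pics; ls
python3 - <<'E'
from bench import r
import cv2,numpy as np
s=r.sense();print({k:np.round(v,3).tolist() for k,v in s.items()})
ims=[]
for c in("top","side"):
    im=r.camera(c);cv2.imwrite(f"pics/{c}0.png",im[...,::-1]);m=r.camera_model(c);print(c,{k:np.round(v,3).tolist() for k,v in m.items()})
    for l in ["guard","guard_grip","carton_a_mid","open_carton_mid","tote_floor","tray_floor","gourd","cup","bombilla"]:
        try:print(l,[(np.round(d["location"],3).tolist(),round(d["confidence"],2)) for d in r.recognise(c,l)])
        except Exception as e:print(l,e)
E
```

```text
pics
{'clock': 0.0, 'qpos': [1.225, 0.629, 0.038, 1.518, -0.027, 0.996, -0.02], 'joint_velocities': [0.001, -0.0, -0.001, 0.002, 0.0, -0.0, 0.0], 'tau': [-0.0, -54.973, 1.143, -18.663, -0.052, 0.024, 0.0], 'tool_pos': [0.179, -0.624, 0.404], 'tcp_rot': [-3.109, -0.438, 0.0], 'wrist_force': [0.027, -0.235, 0.77], 'torque': [0.025, 0.012, -0.008], 'grip_force': 0.0, 'opening': 1.004}
top {'fx': 489.533, 'fy': 489.533, 'cx': 269.58, 'cy': 210.813, 'rvec': [2.189, -1.998, 0.231], 'tvec': [-0.026, 0.563, 0.773]}
guard [([0.503, -0.224, 0.08], 0.75)]
guard_grip []
carton_a_mid []
open_carton_mid []
tote_floor [([0.502, 0.259, 0.009], 0.81), ([0.684, 0.021, 0.043], 0.75)]
tray_floor []
gourd [([0.574, 0.03, 0.089], 0.83)]
cup [([0.682, 0.024, 0.045], 0.98)]
bombilla [([0.412, 0.036, 0.007], 0.58)]
side {'fx': 433.844, 'fy': 433.844, 'cx': 274.326, 'cy': 221.808, 'rvec': [0.897, -2.529, 1.078], 'tvec': [0.416, 0.296, 0.572]}
guard [([0.5, -0.203, 0.078], 0.96)]
guard_grip [([0.498, -0.2, 0.08], 0.94)]
carton_a_mid []
open_carton_mid [([0.495, -0.199, 0.081], 0.23)]
tote_floor [([0.517, 0.245, 0.007], 0.66)]
tray_floor [([0.485, -0.388, 0.085], 0.89)]
gourd [([0.572, 0.047, 0.066], 0.8)]
cup [([0.667, 0.032, 0.051], 0.83)]
bombilla [([0.409, 0.038, 0.008], 0.69), ([0.559, -0.113, 0.041], 0.42)]
```

View pics/top0.png

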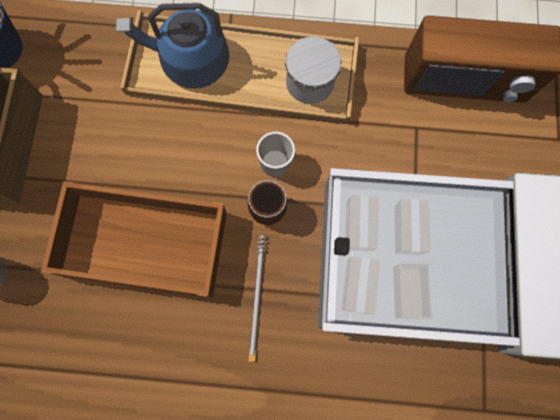

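View pics/side0.png

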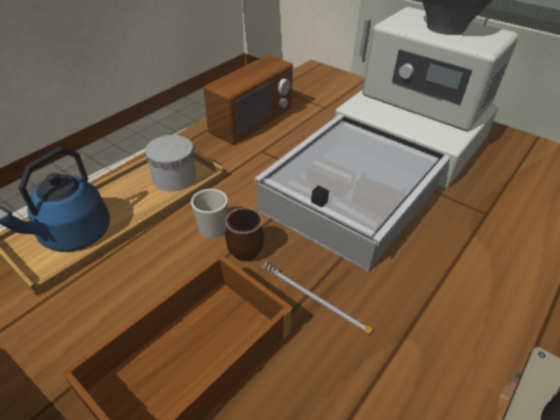

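Run:
```python
import cv2
im=cv2.imread("pics/top0.png")
a=cv2.resize(im[160:350,310:530],None,fx=3.6,fy=3.1,interpolation=cv2.INTER_CUBIC)
a=cv2.resize(im[160:350,310:530],None,fx=3,fy=3,interpolation=cv2.INTER_CUBIC)
cv2.imwrite("pics/topz.png",a)
cv2.imwrite("pics/totez.png",cv2.resize(im[175:305,35:235],None,fx=4,fy=4,interpolation=cv2.INTER_CUBIC))
```

```text
(no output)
```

View pics/topz.png

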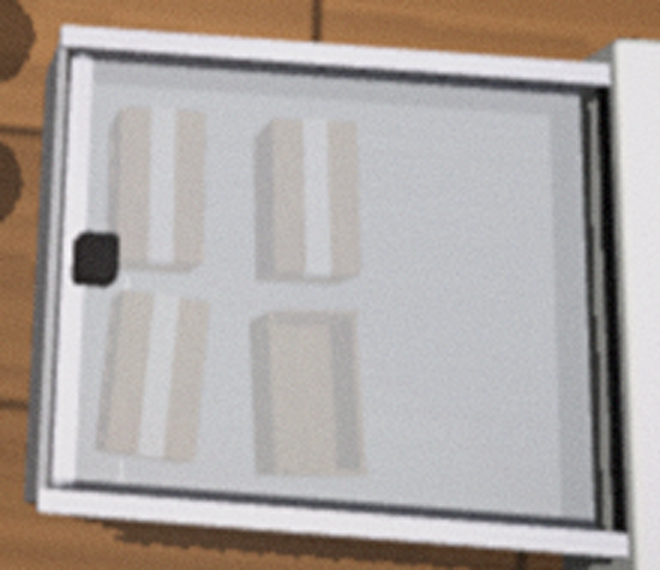

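View pics/totez.png

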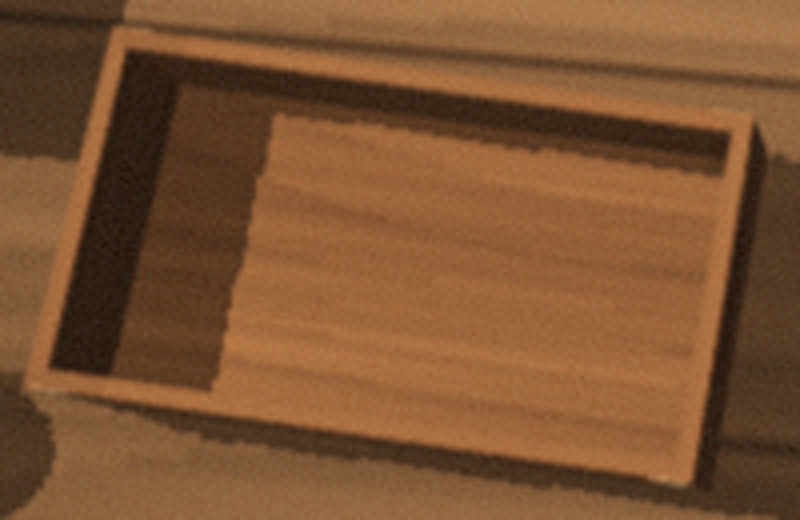

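```bash
cat > h.py <<'E'
import numpy as np,cv2,json,os
from scipy.spatial.transform import Rotation as R
from bench import r
def unproj(cam,px,z):
    m=r.camera_model(cam);Rm=cv2.Rodrigues(np.array(m["rvec"],float))[0];t=np.array(m["tvec"])
    p=np.atleast_2d(np.array(px,float));u=(p-[m["cx"],m["cy"]])/[m["fx"],m["fy"]]
    if cam=="wrist":
        th=np.linalg.norm(u,axis=1,keepdims=True);d=np.hstack([u/np.maximum(th,1e-9)*np.sin(th),np.cos(th)])
    else:d=np.hstack([u,np.ones((len(u),1))])
    d=d@Rm;c=-Rm.T@t;s=(np.broadcast_to(z,len(d))-c[2])/d[:,2]
    return c+d*s[:,None]
def ang(a,b): return float(np.arctan2(*(b-a)[[1,0]]))
# commanded pose: TCP x,y,z and yaw of tool x (tool z down)
def state(): return np.array(json.load(open("cmd.json")))
def pose(c): return R.from_euler("z",c[3])*R.from_rotvec([np.pi,0,0])
def plan(*wps):
    """wps: grasp point x,y,z,yaw. Prints the shift/turn numbers from the commanded pose."""
    c=state();P=pose(c)
    for w in wps:
        w=np.array(w,float)
        d=P.inv().apply(w[:3]+[0,0,.18]-c[:3])/.2
        dy=(w[3]-c[3]+np.pi/2)%np.pi-np.pi/2
        print(np.round(d,3).tolist(),"turn z",round(-dy/np.pi,4),"dist mm",round(200*np.linalg.norm(d)))
def sent(d,tz):
    """record the last row sent."""
    c=state();n=c.copy();n[:3]+=pose(c).apply(np.array(d)*.2);n[3]-=tz*np.pi
    json.dump(n.tolist(),open("cmd.json","w"));chk()
def chk():
    s=r.sense();c=state();q=R.from_rotvec(s["tcp_rot"]).as_matrix()
    print("clock",round(s["clock"],2),"cmd",np.round(c,4),"meas-cmd mm",np.round(1000*(np.array(s["tool_pos"])-c[:3]),1),
     "yaw",round(np.arctan2(q[1,0],q[0,0]),4),"F",np.round(s["wrist_force"],1),"open",round(s["opening"],3),"q",np.round(s["qpos"],2))
E
python3 - <<'E'
from h import *
s=r.sense();q=R.from_rotvec(s["tcp_rot"]).as_matrix()
json.dump([.18,-.625,.405,float(np.arctan2(q[1,0],q[0,0]))],open("cmd.json","w"));chk()
T=np.array([[113,28],[753,118],[692,487],[27,388]])/4+[35,175]
w=unproj("top",T,.07);print("tote",w.mean(0),[np.linalg.norm(w[i]-w[(i+1)%4]).round(4) for i in range(4)],"y axis ang",ang(w[1],w[0])-np.pi/2,ang(w[2],w[3])-np.pi/2)
c=lambda p:np.array(p)/3+[310,160]
w=unproj("top",c([[62,26],[38,512]]),.072);print("tray end",w,np.linalg.norm(w[1]-w[0]),"x ang",ang(w[1],w[0]))
w=unproj("top",c([[62,26],[610,64]]),.072);print("wall ang",ang(w[1],w[0])-np.pi/2)
w=unproj("top",c([[38,512],[628,550]]),.072);print("wall ang",ang(w[1],w[0])-np.pi/2)
for n,a,b in(("c1",(163,108),(162,265)),("c2",(316,121),(318,277)),("c3",(166,295),(150,457)),("open",(312,312),(314,472))):
    w=unproj("top",c([a,b]),.051);print(n,w.mean(0).round(4),np.linalg.norm(w[1]-w[0]).round(4),"ang",ang(w[1],w[0]))
print("handle",unproj("top",c([[99,262]]),.108))
E
```

```text
clock 1.0 cmd [ 0.18   -0.625   0.405   0.2797] meas-cmd mm [-0.5  0.3 -0.3] yaw 0.2797 F [-0.   0.5 -0.2] open 0.996 q [ 1.23  0.63  0.04  1.52 -0.03  1.   -0.02]
tote [0.49428928 0.24849631 0.07      ] [np.float64(0.2797), np.float64(0.1568), np.float64(0.2789), np.float64(0.1563)] y axis ang -0.05225091285397143 -0.054130977955986204
tray end [[ 0.64517997 -0.07297873  0.072     ]
 [ 0.37185715 -0.0772735   0.072     ]] 0.27335655817270477 x ang 0.015711902955228313
wall ang 0.01849905205130309
wall ang 0.028489980048418406
c1 [ 0.5612 -0.1389  0.051 ] 0.0927 ang 0.040935862627275735
c2 [ 0.5619 -0.228   0.051 ] 0.0918 ang 0.03583902299405297
c3 [ 0.4524 -0.1416  0.051 ] 0.091 ang -0.050816145534140385
open [ 0.4514 -0.2283  0.051 ] 0.0887 ang 0.03651558167672273
handle [[ 0.50363513 -0.09716271  0.108     ]]
```

Run:
```python
from h import *
plan((.36,-.3,.225,.02),(.5036,-.0975,.225,.02))
```

```text
[1.314, -1.313, -0.0] turn z 0.0827 dist mm 372
[2.283, -2.088, -0.0] turn z 0.0827 dist mm 619
```

Request:
send_rows(moves=[0, 0.05, -0.05, 0, 0, 0, 0.01, 0, 0.15, -0.15, 0, 0, 0, 0.03, 0, 0.27, -0.27, 0, 0, 0, 0.05, 0, 0.4, -0.4, 0, 0, 0, 0.07, 0, 0.53, -0.53, 0, 0, 0, 0.0827, 0, 0.66, -0.66, 0, 0, 0, 0.0827, 0, 0.78, -0.78, 0, 0, 0, 0.0827, 0, 0.86, -0.86, 0, 0, 0, 0.0827, 0, 0.9, -0.9, 0, 0, 0, 0.0827, 0, 0.9, -0.9, 0, 0, 0, 0.0827])

```text
clock: 2.0
tool_pos: [0.3036, -0.4012, 0.4049]
tcp_rot: [-3.141, -0.035, -0.001]
wrist_force: [0.2, -0.4, -0.1]
opening: 1.003
grip_force: 0.0
```

Run:
```python
from h import *
sent((.9,-.9,0),.0827)
plan((.36,-.3,.225,.02),(.5036,-.0975,.225,.02))
```

```text
clock 2.0 cmd [ 0.3033 -0.4023  0.405   0.0199] meas-cmd mm [ 0.3  1.1 -0.1] yaw 0.0225 F [ 0.2 -0.4 -0.1] open 1.003 q [ 0.79  0.42  0.1   1.92 -0.06  0.8  -0.62]
[0.294, -0.506, -0.0] turn z -0.0 dist mm 117
[1.032, -1.504, -0.0] turn z -0.0 dist mm 365
```

Request:
send_rows(moves=[0, 0.05, -0.07, 0, 0, 0, 0, 0, 0.15, -0.2, 0, 0, 0, 0, 0, 0.27, -0.4, 0, 0, 0, 0, 0, 0.4, -0.58, 0, 0, 0, 0, 0, 0.52, -0.76, 0, 0, 0, 0, 0, 0.6, -0.88, 0, 0, 0, 0, 0, 0.66, -0.96, 0, 0, 0, 0, 0, 0.68, -1.0, 0, 0, 0, 0, 0, 0.68, -1.0, 0, 0, 0, 0, 0, 0.68, -1.0, 0, 0, 0, 0])

```text
clock: 3.0
tool_pos: [0.4341, -0.2009, 0.4046]
tcp_rot: [3.141, 0.028, -0.001]
wrist_force: [0.0, -0.1, -0.2]
opening: 1.0
grip_force: 0.0
```

Request:
send_rows(moves=[0, 0.04, -0.06, 0, 0, 0, 0, 0, 0.12, -0.16, 0, 0, 0, 0, 0, 0.22, -0.3, 0, 0, 0, 0, 0, 0.31, -0.43, 0, 0, 0, 0, 0, 0.352, -0.5, 0, 0, 0, 0, 0, 0.352, -0.504, 0, 0, 0, 0, 0, 0.352, -0.504, 0, 0, 0, 0, 0, 0.352, -0.504, 0, 0, 0, 0, 0, 0.352, -0.504, 0, 0, 0, 0, 0, 0.352, -0.504, 0, 0, 0, 0])

```text
clock: 4.0
tool_pos: [0.5028, -0.0982, 0.4048]
tcp_rot: [3.141, 0.028, -0.0]
wrist_force: [0.5, -0.2, -0.8]
opening: 1.0
grip_force: 0.0
```

Run:
```python
from h import *
sent((.68,-1,0),0);sent((.352,-.504,0),0)
im=r.camera("wrist");cv2.imwrite("pics/w1.png",im[...,::-1]);m=r.camera_model("wrist");print({k:np.round(v,3).tolist() for k,v in m.items()})
for l in ["guard_grip","carton_a_mid","open_carton_mid"]:
    print(l,[(np.round(d["location"],3).tolist(),round(d["confidence"],2)) for d in r.recognise("wrist",l)])
```

```text
clock 4.0 cmd [ 0.4353 -0.1996  0.405   0.0199] meas-cmd mm [ 67.5 101.4  -0.2] yaw 0.0181 F [ 0.5 -0.2 -0.8] open 1.0 q [ 0.1   0.43  0.06  1.9  -0.03  0.81 -1.38]
clock 4.0 cmd [ 0.5037 -0.0974  0.405   0.0199] meas-cmd mm [-0.9 -0.8 -0.2] yaw 0.0181 F [ 0.5 -0.2 -0.8] open 1.0 q [ 0.1   0.43  0.06  1.9  -0.03  0.81 -1.38]
{'fx': 325.192, 'fy': 325.192, 'cx': 280.545, 'cy': 206.649, 'rvec': [-2.097, 2.06, 0.274], 'tvec': [-0.108, 0.455, 0.524]}
guard_grip [([0.531, -0.19, 0.079], 0.93)]
carton_a_mid [([0.529, -0.194, 0.076], 0.43), ([0.676, 0.035, 0.048], 0.3), ([0.484, 0.196, 0.006], 0.28)]
open_carton_mid []
```

View pics/w1.png

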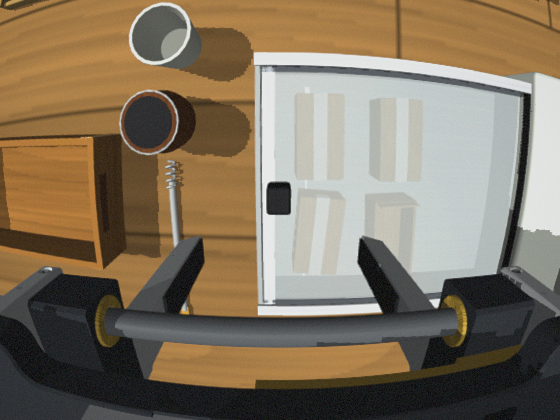

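Run:
```python
from h import *
im=cv2.imread("pics/w1.png",0)
k=(im<75).astype(np.uint8);n,_,st,ce=cv2.connectedComponentsWithStats(k[150:240,262:300]);print(st[1:],ce[1:])
m=r.camera_model("wrist");Rm=cv2.Rodrigues(np.array(m["rvec"],float))[0];print("cam",-Rm.T@m["tvec"],Rm[2])
print(unproj("wrist",[[279,197.5],[267,182],[291,182],[291,214],[267,214]],.108))
# carton tapes through sheet
for a,b in(((319.5,94),(320,178)),((401,98),(402,181)),((327,192),(318,272)),((391,200),(390,275))):
    w=unproj("wrist",[a,b],.051);print(w.mean(0).round(4),np.linalg.norm(w[1]-w[0]).round(3),ang(w[1],w[0]))
```

```text
[[  5  32  24  33 743]] [[16.44549125 48.05114401]]
cam [ 0.5785427  -0.09668317  0.3861191 ] [-0.26187267 -0.00508162 -0.96508905]
[[ 0.51138905 -0.0966329   0.108     ]
 [ 0.52508485 -0.08594479  0.108     ]
 [ 0.52546828 -0.10682988  0.108     ]
 [ 0.49645551 -0.10759942  0.108     ]
 [ 0.49605608 -0.08618959  0.108     ]]
[ 0.5634 -0.1376  0.051 ] 0.088 0.03906424599105993
[ 0.5644 -0.2276  0.051 ] 0.09 0.08019148762987909
[ 0.4576 -0.1453  0.051 ] 0.094 -0.0476983571973015
[ 0.4513 -0.2258  0.051 ] 0.093 0.11899179610415436
```

Request:
send_rows(moves=[0.3, 0.017, 0, 0.06, 0, 0, 0, 0.3, 0.017, 0, 0.18, 0, 0, 0, 0.3, 0.017, 0, 0.33, 0, 0, 0, 0.3, 0.017, 0, 0.47, 0, 0, 0, 0.3, 0.017, 0, 0.57, 0, 0, 0, 0.3, 0.017, 0, 0.615, 0, 0, 0, 0.3, 0.017, 0, 0.615, 0, 0, 0, 1, 0.017, 0, 0.615, 0, 0, 0, 1, 0.017, 0, 0.615, 0, 0, 0, 1, 0.017, 0, 0.615, 0, 0, 0], grip_force=15)

```text
clock: 5.2
tool_pos: [0.507, -0.0971, 0.2827]
tcp_rot: [3.141, 0.031, 0.003]
wrist_force: [-0.3, -0.5, 0.1]
opening: 0.48
grip_force: 0.0
```

Run:
```python
from h import *
sent((.017,0,.615),0)
```

```text
clock 5.2 cmd [ 0.5071 -0.0974  0.282   0.0199] meas-cmd mm [-0.1  0.2  0.7] yaw 0.02 F [-0.3 -0.5  0.1] open 0.48 q [ 0.11  0.62  0.04  2.   -0.05  0.52 -1.37]
```

Request:
send_rows(moves=[1, 0, 0, 0, 0, 0, 0, 1, 0, 0, 0, 0, 0, 0, 1, 0, 0, 0, 0, 0, 0, 1, 0, 0, 0, 0, 0, 0, 1, 0, 0.03, 0, 0, 0, 0, 1, 0, 0.08, 0, 0, 0, 0, 1, 0, 0.15, 0, 0, 0, 0, 1, 0, 0.22, 0, 0, 0, 0, 1, 0, 0.26, 0, 0, 0, 0, 1, 0, 0.28, 0, 0, 0, 0])

```text
clock: 6.2
tool_pos: [0.5076, -0.1549, 0.2819]
tcp_rot: [3.141, 0.028, 0.001]
wrist_force: [-0.8, 1.1, 5.7]
opening: 0.229
grip_force: 15.0
```

Run:
```python
from h import *
sent((0,.28,0),0)
```

```text
clock 6.2 cmd [ 0.5082 -0.1534  0.282   0.0199] meas-cmd mm [-0.6 -1.5 -0.1] yaw 0.0179 F [-0.8  1.1  5.7] open 0.229 q [ 0.22  0.64  0.03  1.96 -0.03  0.54 -1.28]
```

Request:
send_rows(moves=[1, 0, 0.03, 0, 0, 0, 0, 1, 0, 0.1, 0, 0, 0, 0, 1, 0, 0.2, 0, 0, 0, 0, 1, 0, 0.32, 0, 0, 0, 0, 1, 0, 0.44, 0, 0, 0, 0, 1, 0, 0.55, 0, 0, 0, 0, 1, 0, 0.64, 0, 0, 0, 0, 1, 0, 0.7, 0, 0, 0, 0, 1, 0, 0.74, 0, 0, 0, 0, 1, 0, 0.75, 0, 0, 0, 0])

```text
clock: 7.2
tool_pos: [0.51, -0.3051, 0.282]
tcp_rot: [3.141, 0.028, -0.0]
wrist_force: [-1.1, 1.3, 5.4]
opening: 0.231
grip_force: 15.0
```

Request:
send_rows(moves=[1, 0, 0.02, 0, 0, 0, 0, 1, 0, 0.04, 0, 0, 0, 0, 1, 0, 0.06, 0, 0, 0, 0, 1, 0, 0.08, 0, 0, 0, 0, 1, 0, 0.1, 0, 0, 0, 0, 1, 0, 0.12, 0, 0, 0, 0, 1, 0, 0.13, 0, 0, 0, 0, 1, 0, 0.14, 0, 0, 0, 0, 1, 0, 0.15, 0, 0, 0, 0, 1, 0, 0.15, 0, 0, 0, 0])

```text
clock: 8.2
tool_pos: [0.5108, -0.332, 0.2819]
tcp_rot: [-3.138, -0.032, 0.003]
wrist_force: [-1.9, 5.8, 9.1]
opening: 0.23
grip_force: 15.0
```

Run:
```python
from h import *
sent((0,.75,0),0);sent((0,.15,0),0)
```

```text
clock 8.2 cmd [ 0.5112 -0.3033  0.282   0.0199] meas-cmd mm [ -0.4 -28.6  -0.1] yaw 0.0202 F [-1.9  5.8  9.1] open 0.23 q [ 0.53  0.72 -0.    1.74 -0.    0.68 -1.02]
clock 8.2 cmd [ 0.5118 -0.3333  0.282   0.0199] meas-cmd mm [-1.   1.4 -0.1] yaw 0.0202 F [-1.9  5.8  9.1] open 0.23 q [ 0.53  0.72 -0.    1.74 -0.    0.68 -1.02]
```

Request:
send_rows(moves=[0.3, 0, 0, 0, 0, 0, 0, 0.3, 0, 0, 0, 0, 0, 0, 0.3, 0, 0, 0, 0, 0, 0, 0.3, 0, 0, 0, 0, 0, 0, 0.3, 0, 0, -0.05, 0, 0, 0, 0.3, 0, 0, -0.15, 0, 0, 0, 0.3, 0, 0, -0.3, 0, 0, 0, 0.3, 0, -0.1, -0.45, 0, 0, 0, 0.3, 0, -0.25, -0.55, 0, 0, 0, 0.3, 0, -0.3, -0.6, 0, 0, 0])

```text
clock: 9.2
tool_pos: [0.5108, -0.2705, 0.4043]
tcp_rot: [-3.141, -0.037, -0.005]
wrist_force: [-0.7, -0.2, 0.2]
opening: 0.701
grip_force: 0.0
```

Run:
```python
from h import *
sent((0,-.3,-.6),0)
plan((.53,-.19,.225,.02))
```

```text
clock 9.2 cmd [ 0.5106 -0.2733  0.402   0.0199] meas-cmd mm [0.3 2.9 2.3] yaw 0.0232 F [-0.7 -0.2  0.2] open 0.701 q [ 0.44  0.52  0.    1.73 -0.    0.89 -1.11]
[0.105, -0.415, -0.015] turn z -0.0 dist mm 86
```

Request:
send_rows(moves=[0.25, 0, -0.05, 0, 0, 0, 0, 0.25, 0, -0.15, 0, 0, 0, 0, 0.25, -0.03, -0.28, 0, 0, 0, 0, 0.25, -0.05, -0.38, 0, 0, 0, 0, 0.25, -0.05, -0.44, 0, 0, 0, 0, 0.25, -0.05, -0.46, 0, 0, 0, 0, 0.25, -0.05, -0.46, 0, 0, 0, 0, 0.25, -0.05, -0.46, 0, 0, 0, 0, 0.25, -0.05, -0.46, 0, 0, 0, 0, 0.25, -0.05, -0.46, 0, 0, 0, 0])

```text
clock: 10.2
tool_pos: [0.4982, -0.1821, 0.4016]
tcp_rot: [3.141, 0.029, -0.0]
wrist_force: [0.0, 0.3, 0.6]
opening: 0.75
grip_force: 0.0
```

Run:
```python
from h import *
sent((-.05,-.46,0),0)
im=r.camera("wrist");cv2.imwrite("pics/w2.png",im[...,::-1]);
for c in("wrist","top","side"):
  if c!="wrist":
    im=r.camera(c);cv2.imwrite(f"pics/{c}2.png",im[...,::-1])
  for l in ["guard_grip","carton_a_mid","open_carton_mid"]:
    print(c,l,[(np.round(d["location"],3).tolist(),round(d["confidence"],2)) for d in r.recognise(c,l)])
a=cv2.imread("pics/w2.png");b=a[20:320,180:580]
cv2.imwrite("pics/w2z.png",cv2.resize(b,None,fx=2,fy=2,interpolation=cv2.INTER_CUBIC)[:,:800])
```

```text
clock 10.2 cmd [ 0.4987 -0.1816  0.402   0.0199] meas-cmd mm [-0.5 -0.5 -0.4] yaw 0.0187 F [0.  0.3 0.6] open 0.75 q [ 0.3   0.46 -0.    1.85  0.    0.83 -1.26]
wrist guard_grip [([0.529, -0.343, 0.082], 0.84)]
wrist carton_a_mid [([0.568, -0.221, 0.052], 0.56)]
wrist open_carton_mid [([0.448, -0.226, 0.011], 0.66)]
top guard_grip [([0.444, -0.351, 0.078], 0.68)]
top carton_a_mid []
top open_carton_mid [([0.451, -0.232, 0.017], 0.68)]
side guard_grip [([0.49, -0.335, 0.078], 0.6)]
side carton_a_mid [([0.556, -0.208, 0.048], 0.82), ([0.667, 0.032, 0.049], 0.42)]
side open_carton_mid [([0.451, -0.216, 0.038], 0.89)]
```

View pics/w2z.png

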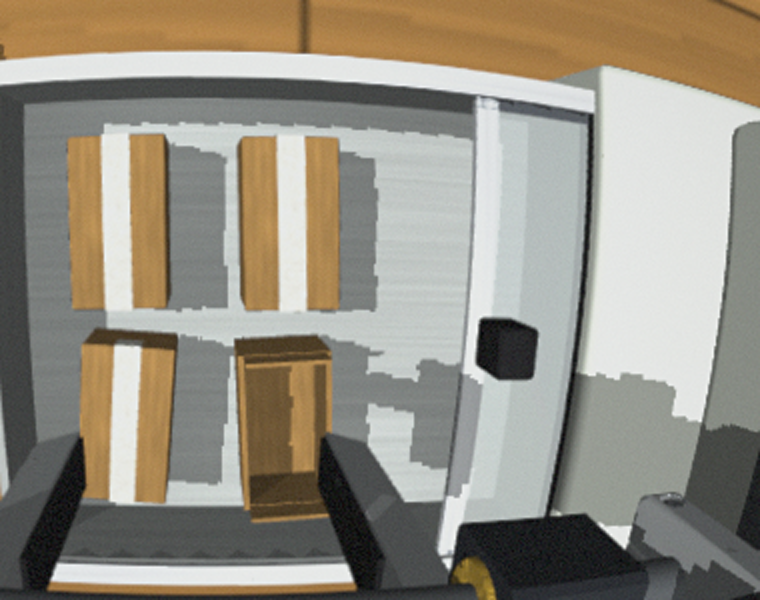

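Run:
```python
from h import *
c=lambda p:np.array(p)/2+[180,20]
for a,b in(((115,134),(119,309)),((291,136),(292,310)),((128,345),(124,502))):
    w=unproj("wrist",c([a,b]),.051);print(w.mean(0).round(4),np.linalg.norm(w[1]-w[0]).round(3),ang(w[1],w[0]))
# top camera: white tape pixels per carton
im=cv2.imread("pics/top2.png");cv2.imwrite("pics/top2z.png",cv2.resize(im[160:350,310:530],None,fx=3,fy=3,interpolation=cv2.INTER_CUBIC))
plan((.5615,-.1385,.2,.04))
```

```text
[ 0.5626 -0.1377  0.051 ] 0.091 0.02781394312145413
[ 0.5636 -0.2271  0.051 ] 0.09 0.040219270420998716
[ 0.4525 -0.1417  0.051 ] 0.092 -0.04132455287425977
[0.318, -0.209, 0.11] turn z -0.0064 dist mm 79
```

Run:
```python
from h import *
plan((.5625,-.138,.14,.033),(.5625,-.138,.032,.033))
```

```text
[0.323, -0.211, 0.41] turn z -0.0042 dist mm 113
[0.323, -0.211, 0.95] turn z -0.0042 dist mm 205
```

Request:
send_rows(moves=[0.25, 0.05, -0.03, 0.05, 0, 0, -0.0042, 0.25, 0.15, -0.1, 0.15, 0, 0, -0.0042, 0.25, 0.26, -0.17, 0.26, 0, 0, -0.0042, 0.25, 0.31, -0.205, 0.36, 0, 0, -0.0042, 0.25, 0.323, -0.211, 0.41, 0, 0, -0.0042, 0.25, 0.323, -0.211, 0.42, 0, 0, -0.0042, 0.25, 0.323, -0.211, 0.47, 0, 0, -0.0042, 0.25, 0.323, -0.211, 0.55, 0, 0, -0.0042, 0.25, 0.323, -0.211, 0.6, 0, 0, -0.0042, 0.25, 0.323, -0.211, 0.61, 0, 0, -0.0042])

```text
clock: 11.8
tool_pos: [0.5613, -0.1383, 0.2789]
tcp_rot: [-3.141, -0.051, 0.003]
wrist_force: [-0.1, -0.4, 0.3]
opening: 0.749
grip_force: 0.0
```

Request:
send_rows(moves=[0.25, 0, 0, 0.04, 0, 0, 0, 0.25, 0, 0, 0.12, 0, 0, 0, 0.25, 0, 0, 0.22, 0, 0, 0, 0.25, 0, 0, 0.3, 0, 0, 0, 0.25, 0, 0, 0.34, 0, 0, 0, 0.25, 0, 0, 0.34, 0, 0, 0, 1, 0, 0, 0.34, 0, 0, 0, 1, 0, 0, 0.34, 0, 0, 0, 1, 0, 0, 0.34, 0, 0, 0, 1, 0, 0, 0.34, 0, 0, 0], grip_force=15)

```text
clock: 12.8
tool_pos: [0.5624, -0.1379, 0.2125]
tcp_rot: [3.141, 0.052, 0.002]
wrist_force: [-0.6, 1.6, 4.0]
opening: 0.532
grip_force: 15.0
```

Run:
```python
from h import *
sent((.323,-.211,.61),-.0042);sent((0,0,.34),0)
```

```text
clock 12.8 cmd [ 0.5625 -0.1381  0.28    0.0331] meas-cmd mm [ -0.1   0.2 -67.5] yaw 0.033 F [-0.6  1.6  4. ] open 0.532 q [ 0.2   0.8  -0.01  1.86  0.01  0.48 -1.35]
clock 12.8 cmd [ 0.5625 -0.1381  0.212   0.0331] meas-cmd mm [-0.1  0.2  0.5] yaw 0.033 F [-0.6  1.6  4. ] open 0.532 q [ 0.2   0.8  -0.01  1.86  0.01  0.48 -1.35]
```

Request:
send_rows(moves=[1, 0, 0, -0.03, 0, 0, 0, 1, 0, 0, -0.1, 0, 0, 0, 1, 0, 0, -0.22, 0, 0, 0, 1, 0, 0, -0.37, 0, 0, 0, 1, 0, 0, -0.52, 0, 0, 0, 1, 0, -0.06, -0.66, 0, 0, 0, 1, 0, -0.18, -0.76, 0, 0, 0, 1, 0, -0.36, -0.82, 0, 0, 0, 1, 0, -0.56, -0.84, 0, 0, 0, 1, 0, -0.76, -0.84, 0, 0, 0])

```text
clock: 13.8
tool_pos: [0.5567, 0.0153, 0.3817]
tcp_rot: [-3.141, -0.051, -0.004]
wrist_force: [0.9, -0.1, -0.9]
opening: 0.533
grip_force: 15.0
```

Run:
```python
from h import *
sent((0,-.76,-.84),0)
plan((.4984,.3264,.2,-.053),(.4984,.3264,.035,-.053))
```

```text
clock 13.8 cmd [0.5575 0.0138 0.38   0.0331] meas-cmd mm [-0.7  1.4  1.7] yaw 0.0322 F [ 0.9 -0.1 -0.9] open 0.533 q [-0.08  0.52  0.    1.81 -0.    0.81 -1.61]
[-0.243, -1.572, -0.0] turn z 0.0274 dist mm 318
[-0.243, -1.572, 0.825] turn z 0.0274 dist mm 358
```

Request:
send_rows(moves=[1, -0.02, -0.1, 0, 0, 0, 0.005, 1, -0.04, -0.25, 0, 0, 0, 0.01, 1, -0.06, -0.4, 0, 0, 0, 0.015, 1, -0.08, -0.55, 0, 0, 0, 0.02, 1, -0.1, -0.7, 0, 0, 0, 0.0274, 1, -0.12, -0.82, 0, 0, 0, 0.0274, 1, -0.14, -0.9, 0, 0, 0, 0.0274, 1, -0.15, -0.95, 0, 0, 0, 0.0274, 1, -0.16, -0.99, 0, 0, 0, 0.0274, 1, -0.16, -1.0, 0, 0, 0, 0.0274])

```text
clock: 14.8
tool_pos: [0.5182, 0.2131, 0.3798]
tcp_rot: [3.14, -0.083, -0.0]
wrist_force: [-0.3, -0.3, -1.6]
opening: 0.534
grip_force: 15.0
```

Run:
```python
from h import *
sent((-.16,-1,0),.0274)
plan((.4984,.3264,.2,-.053),(.4984,.3264,.035,-.053))
```

```text
clock 14.8 cmd [ 0.5188  0.2127  0.38   -0.053 ] meas-cmd mm [-0.7  0.4 -0.2] yaw -0.0528 F [-0.3 -0.3 -1.6] open 0.534 q [-0.46  0.53  0.03  1.8  -0.02  0.81 -2.05]
[-0.132, -0.562, -0.0] turn z 0.0 dist mm 116
[-0.132, -0.562, 0.825] turn z 0.0 dist mm 201
```

Request:
send_rows(moves=[1, -0.02, -0.07, 0, 0, 0, 0, 1, -0.05, -0.2, 0, 0, 0, 0, 1, -0.09, -0.36, 0, 0, 0, 0, 1, -0.12, -0.48, 0, 0, 0, 0, 1, -0.132, -0.54, 0.02, 0, 0, 0, 1, -0.132, -0.562, 0.08, 0, 0, 0, 1, -0.132, -0.562, 0.17, 0, 0, 0, 1, -0.132, -0.562, 0.27, 0, 0, 0, 1, -0.132, -0.562, 0.35, 0, 0, 0, 1, -0.132, -0.562, 0.4, 0, 0, 0])

```text
clock: 15.8
tool_pos: [0.4982, 0.3245, 0.2975]
tcp_rot: [3.137, -0.087, -0.003]
wrist_force: [0.1, -0.2, -2.3]
opening: 0.533
grip_force: 15.0
```

Request:
send_rows(moves=[1, 0, 0, 0.04, 0, 0, 0, 1, 0, 0, 0.11, 0, 0, 0, 1, 0, 0, 0.2, 0, 0, 0, 1, 0, 0, 0.29, 0, 0, 0, 1, 0, 0, 0.36, 0, 0, 0, 1, 0, 0, 0.4, 0, 0, 0, 1, 0, 0, 0.415, 0, 0, 0, 1, 0, 0, 0.425, 0, 0, 0, 1, 0, 0, 0.428, 0, 0, 0, 1, 0, 0, 0.428, 0, 0, 0])

```text
clock: 16.8
tool_pos: [0.4982, 0.3267, 0.2147]
tcp_rot: [-3.14, 0.083, -0.002]
wrist_force: [-0.0, -0.9, -2.5]
opening: 0.534
grip_force: 15.0
```

Run:
```python
from h import *
sent((-.132,-.562,.4),0);sent((0,0,.428),0)
```

```text
clock 16.8 cmd [ 0.4984  0.3263  0.3    -0.053 ] meas-cmd mm [ -0.2   0.4 -85.3] yaw -0.0529 F [-0.  -0.9 -2.5] open 0.534 q [-0.64  0.81  0.02  1.81 -0.03  0.52 -2.23]
clock 16.8 cmd [ 0.4984  0.3263  0.2144 -0.053 ] meas-cmd mm [-0.2  0.4  0.3] yaw -0.0529 F [-0.  -0.9 -2.5] open 0.534 q [-0.64  0.81  0.02  1.81 -0.03  0.52 -2.23]
```

Request:
send_rows(moves=[1, 0, 0, 0.003, 0, 0, 0, 1, 0, 0, 0.006, 0, 0, 0, 1, 0, 0, 0.006, 0, 0, 0, 0.25, 0, 0, 0.006, 0, 0, 0, 0.25, 0, 0, 0.006, 0, 0, 0, 0.25, 0, 0, 0.006, 0, 0, 0, 0.25, 0, 0, 0.006, 0, 0, 0, 0.25, 0, 0, -0.02, 0, 0, 0, 0.25, 0, 0, -0.08, 0, 0, 0, 0.25, 0, 0, -0.2, 0, 0, 0])

```text
clock: 17.8
tool_pos: [0.4974, 0.3263, 0.2539]
tcp_rot: [3.139, -0.083, -0.004]
wrist_force: [-0.3, -0.0, -0.4]
opening: 0.751
grip_force: 0.0
```

Request:
send_rows(moves=[0.25, 0, 0.03, -0.15, 0, 0, 0, 0.25, 0, 0.1, -0.35, 0, 0, 0, 0.25, 0, 0.25, -0.52, 0, 0, 0, 0.25, 0, 0.45, -0.6, 0, 0, -0.01, 0.25, 0, 0.65, -0.62, 0, 0, -0.02, 0.25, 0, 0.8, -0.62, 0, 0, -0.028, 0.25, 0, 0.92, -0.62, 0, 0, -0.028, 0.25, 0, 1, -0.62, 0, 0, -0.028, 0.25, 0, 1, -0.62, 0, 0, -0.028, 0.25, 0, 1, -0.62, 0, 0, -0.028])

```text
clock: 18.8
tool_pos: [0.4875, 0.1277, 0.3785]
tcp_rot: [-3.14, -0.056, -0.001]
wrist_force: [0.4, 1.7, 0.1]
opening: 0.753
grip_force: 0.0
```

Run:
```python
from h import *
sent((0,0,-.2),0);sent((0,1,-.62),-.028)
im=r.camera("top");cv2.imwrite("pics/top3.png",im[...,::-1]);print([(np.round(d["location"],3).tolist(),round(d["confidence"],2)) for d in r.recognise("top","carton_a_mid")])
plan((.563,-.2275,.2,.038))
```

```text
clock 18.8 cmd [ 0.4984  0.3263  0.2544 -0.053 ] meas-cmd mm [ -10.9 -198.6  124.1] yaw 0.0354 F [0.4 1.7 0.1] open 0.753 q [-0.31  0.46 -0.01  1.95  0.    0.74 -1.85]
clock 18.8 cmd [0.4878 0.1266 0.3784 0.035 ] meas-cmd mm [-0.3  1.1  0.1] yaw 0.0354 F [0.4 1.7 0.1] open 0.753 q [-0.31  0.46 -0.01  1.95  0.    0.74 -1.85]
[([0.563, -0.224, 0.051], 0.71)]
[0.314, 1.783, -0.008] turn z -0.001 dist mm 362
```

View pics/top3.png

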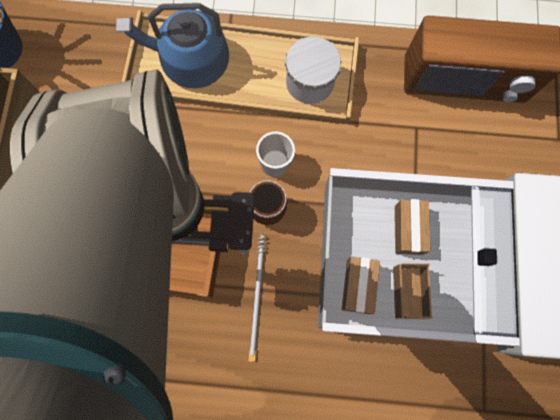

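Request:
send_rows(moves=[0.25, 0.02, 0.08, 0, 0, 0, 0, 0.25, 0.06, 0.22, 0, 0, 0, 0, 0.25, 0.1, 0.4, 0, 0, 0, 0, 0.25, 0.14, 0.6, 0, 0, 0, 0, 0.25, 0.18, 0.8, 0, 0, 0, 0, 0.25, 0.2, 0.9, 0, 0, 0, 0, 0.25, 0.22, 0.97, 0, 0, 0, 0, 0.25, 0.23, 1, 0, 0, 0, 0, 0.25, 0.23, 1, 0, 0, 0, 0, 0.25, 0.23, 1, 0, 0, 0, 0])

```text
clock: 19.9
tool_pos: [0.5403, -0.0697, 0.378]
tcp_rot: [-3.14, -0.059, 0.001]
wrist_force: [-0.4, 0.6, 0.6]
opening: 0.75
grip_force: 0.0
```

Run:
```python
from h import *
sent((.23,1,0),0)
plan((.563,-.2275,.12,.038),(.563,-.2275,.036,.038))
```

```text
clock 19.9 cmd [ 0.5408 -0.0717  0.3784  0.035 ] meas-cmd mm [-0.5  2.  -0.4] yaw 0.0374 F [-0.4  0.6  0.6] open 0.75 q [ 0.08  0.51 -0.    1.84  0.    0.79 -1.46]
[0.084, 0.783, 0.392] turn z -0.001 dist mm 176
[0.084, 0.783, 0.812] turn z -0.001 dist mm 226
```

Request:
send_rows(moves=[0.25, 0.01, 0.06, 0, 0, 0, -0.001, 0.25, 0.03, 0.2, 0, 0, 0, -0.001, 0.25, 0.05, 0.38, 0, 0, 0, -0.001, 0.25, 0.07, 0.56, 0.03, 0, 0, -0.001, 0.25, 0.084, 0.69, 0.1, 0, 0, -0.001, 0.25, 0.084, 0.76, 0.2, 0, 0, -0.001, 0.25, 0.084, 0.783, 0.3, 0, 0, -0.001, 0.25, 0.084, 0.783, 0.38, 0, 0, -0.001, 0.25, 0.084, 0.783, 0.42, 0, 0, -0.001, 0.25, 0.084, 0.783, 0.422, 0, 0, -0.001])

```text
clock: 20.9
tool_pos: [0.5624, -0.227, 0.2927]
tcp_rot: [-3.14, -0.061, 0.003]
wrist_force: [-0.8, -0.7, 0.9]
opening: 0.75
grip_force: 0.0
```

Request:
send_rows(moves=[0.25, 0, 0, 0.05, 0, 0, 0, 0.25, 0, 0, 0.14, 0, 0, 0, 0.25, 0, 0, 0.25, 0, 0, 0, 0.25, 0, 0, 0.34, 0, 0, 0, 0.25, 0, 0, 0.39, 0, 0, 0, 0.25, 0, 0, 0.39, 0, 0, 0, 1, 0, 0, 0.39, 0, 0, 0, 1, 0, 0, 0.39, 0, 0, 0, 1, 0, 0, 0.39, 0, 0, 0, 1, 0, 0, 0.39, 0, 0, 0])

```text
clock: 21.9
tool_pos: [0.563, -0.2273, 0.2167]
tcp_rot: [3.141, 0.06, 0.003]
wrist_force: [-0.3, 0.4, 4.2]
opening: 0.53
grip_force: 15.0
```

Run:
```python
from h import *
sent((.084,.783,.422),-.001);sent((0,0,.39),0)
```

```text
clock 21.9 cmd [ 0.5631 -0.2276  0.294   0.0382] meas-cmd mm [ -0.1   0.2 -77.3] yaw 0.0383 F [-0.3  0.4  4.2] open 0.53 q [ 0.34  0.82 -0.01  1.78  0.01  0.55 -1.2 ]
clock 21.9 cmd [ 0.5631 -0.2276  0.216   0.0382] meas-cmd mm [-0.1  0.2  0.7] yaw 0.0383 F [-0.3  0.4  4.2] open 0.53 q [ 0.34  0.82 -0.01  1.78  0.01  0.55 -1.2 ]
```

Request:
send_rows(moves=[1, 0, 0, -0.03, 0, 0, 0, 1, 0, 0, -0.1, 0, 0, 0, 1, 0, 0, -0.22, 0, 0, 0, 1, 0, 0, -0.37, 0, 0, 0, 1, 0, 0, -0.52, 0, 0, 0, 1, 0, -0.06, -0.66, 0, 0, 0, 1, 0, -0.18, -0.76, 0, 0, 0, 1, 0, -0.36, -0.82, 0, 0, 0, 1, 0, -0.56, -0.84, 0, 0, 0, 1, 0, -0.76, -0.84, 0, 0, 0])

```text
clock: 22.9
tool_pos: [0.5566, -0.0743, 0.3857]
tcp_rot: [3.141, 0.058, 0.004]
wrist_force: [0.8, 1.4, -1.9]
opening: 0.529
grip_force: 15.0
```

Run:
```python
from h import *
sent((0,-.76,-.84),0)
plan((.4943,.2475,.2,-.053),(.4943,.2475,.038,-.053))
```

```text
clock 22.9 cmd [ 0.5573 -0.0757  0.384   0.0382] meas-cmd mm [-0.7  1.4  1.7] yaw 0.0372 F [ 0.8  1.4 -1.9] open 0.529 q [ 0.08  0.52  0.    1.79 -0.    0.82 -1.45]
[-0.253, -1.627, 0.02] turn z 0.029 dist mm 329
[-0.253, -1.627, 0.83] turn z 0.029 dist mm 369
```

Request:
send_rows(moves=[1, -0.02, -0.1, 0, 0, 0, 0.005, 1, -0.04, -0.25, 0, 0, 0, 0.01, 1, -0.06, -0.4, 0, 0, 0, 0.015, 1, -0.08, -0.55, 0, 0, 0, 0.02, 1, -0.1, -0.7, 0, 0, 0, 0.029, 1, -0.12, -0.82, 0, 0, 0, 0.029, 1, -0.14, -0.9, 0, 0, 0, 0.029, 1, -0.15, -0.95, 0, 0, 0, 0.029, 1, -0.16, -0.99, 0, 0, 0, 0.029, 1, -0.16, -1.0, 0, 0, 0, 0.029])

```text
clock: 23.9
tool_pos: [0.517, 0.1236, 0.384]
tcp_rot: [-3.14, 0.082, -0.0]
wrist_force: [0.1, -0.1, -2.3]
opening: 0.531
grip_force: 15.0
```

Run:
```python
from h import *
sent((-.16,-1,0),.029)
plan((.4943,.2475,.118,-.053),(.4943,.2475,.0385,-.053))
```

```text
clock 23.9 cmd [ 0.5177  0.1229  0.384  -0.053 ] meas-cmd mm [-0.7  0.7  0. ] yaw -0.0524 F [ 0.1 -0.1 -2.3] open 0.531 q [-0.3   0.49  0.02  1.87 -0.02  0.78 -1.89]
[-0.15, -0.616, 0.43] turn z 0.0 dist mm 153
[-0.15, -0.616, 0.827] turn z 0.0 dist mm 208
```

Request:
send_rows(moves=[1, -0.02, -0.07, 0, 0, 0, 0, 1, -0.05, -0.2, 0, 0, 0, 0, 1, -0.09, -0.37, 0, 0, 0, 0, 1, -0.12, -0.51, 0, 0, 0, 0, 1, -0.15, -0.59, 0.02, 0, 0, 0, 1, -0.15, -0.616, 0.08, 0, 0, 0, 1, -0.15, -0.616, 0.17, 0, 0, 0, 1, -0.15, -0.616, 0.27, 0, 0, 0, 1, -0.15, -0.616, 0.35, 0, 0, 0, 1, -0.15, -0.616, 0.4, 0, 0, 0])

```text
clock: 24.9
tool_pos: [0.4937, 0.2465, 0.3018]
tcp_rot: [3.138, -0.086, -0.003]
wrist_force: [0.1, 0.0, -1.2]
opening: 0.53
grip_force: 15.0
```

Request:
send_rows(moves=[1, 0, 0, 0.04, 0, 0, 0, 1, 0, 0, 0.11, 0, 0, 0, 1, 0, 0, 0.2, 0, 0, 0, 1, 0, 0, 0.29, 0, 0, 0, 1, 0, 0, 0.36, 0, 0, 0, 1, 0, 0, 0.4, 0, 0, 0, 1, 0, 0, 0.42, 0, 0, 0, 1, 0, 0, 0.43, 0, 0, 0, 1, 0, 0, 0.434, 0, 0, 0, 1, 0, 0, 0.434, 0, 0, 0])

```text
clock: 25.9
tool_pos: [0.4937, 0.2476, 0.2186]
tcp_rot: [3.14, -0.083, 0.001]
wrist_force: [-3.3, -1.7, 9.2]
opening: 0.531
grip_force: 15.0
```

Run:
```python
from h import *
sent((-.15,-.616,.4),0);sent((0,0,.434),0)
```

```text
clock 25.9 cmd [ 0.4943  0.2475  0.304  -0.053 ] meas-cmd mm [ -0.6   0.1 -85.4] yaw -0.0529 F [-3.3 -1.7  9.2] open 0.531 q [-0.52  0.76  0.01  1.93 -0.02  0.45 -2.12]
clock 25.9 cmd [ 0.4943  0.2475  0.2172 -0.053 ] meas-cmd mm [-0.6  0.1  1.4] yaw -0.0529 F [-3.3 -1.7  9.2] open 0.531 q [-0.52  0.76  0.01  1.93 -0.02  0.45 -2.12]
```

Request:
send_rows(moves=[1, 0, 0, -0.003, 0, 0, 0, 0.34, 0, 0, -0.003, 0, 0, 0, 0.34, 0, 0, -0.003, 0, 0, 0, 0.34, 0, 0, -0.003, 0, 0, 0, 0.34, 0, 0, -0.01, 0, 0, 0, 0.34, 0, 0, -0.06, 0, 0, 0, 0.34, 0, 0, -0.15, 0, 0, 0, 0.34, 0, 0, -0.28, 0, 0, 0, 0.34, 0, 0, -0.42, 0, 0, 0, 0.34, 0, 0, -0.55, 0, 0, 0])

```text
clock: 26.9
tool_pos: [0.4937, 0.2478, 0.3287]
tcp_rot: [-3.14, 0.083, -0.001]
wrist_force: [0.4, 0.8, -0.3]
opening: 0.658
grip_force: 0.0
```

Request:
send_rows(moves=[0.25, -0.02, 0.06, -0.1, 0, 0, -0.005, 0.25, -0.05, 0.2, -0.2, 0, 0, -0.005, 0.25, -0.07, 0.38, -0.25, 0, 0, -0.005, 0.25, -0.08, 0.58, -0.25, 0, 0, -0.005, 0.25, -0.08, 0.76, -0.25, 0, 0, -0.005, 0.25, -0.08, 0.88, -0.25, 0, 0, -0.005, 0.25, -0.08, 0.96, -0.25, 0, 0, -0.005, 0.25, -0.08, 1, -0.25, 0, 0, -0.005, 0.25, -0.08, 1, -0.25, 0, 0, -0.005, 0.25, -0.08, 1, -0.25, 0, 0, -0.005])

```text
clock: 27.9
tool_pos: [0.4673, 0.0498, 0.3771]
tcp_rot: [-3.14, 0.057, -0.001]
wrist_force: [0.3, 0.6, 0.0]
opening: 0.753
grip_force: 0.0
```

Run:
```python
from h import *
sent((0,0,-.55),0);sent((-.08,1,-.25),-.005)
plan((.4525,-.1415,.13,-.045),(.4525,-.1415,.034,-.045))
im=r.camera("wrist");cv2.imwrite("pics/w3.png",im[...,::-1])
```

```text
clock 27.9 cmd [ 0.4943  0.2475  0.3272 -0.053 ] meas-cmd mm [ -27.  -197.8   49.9] yaw -0.0364 F [0.3 0.6 0. ] open 0.753 q [-0.18  0.41  0.01  2.04 -0.01  0.69 -1.76]
clock 27.9 cmd [ 0.4677  0.0487  0.3772 -0.0372] meas-cmd mm [-0.4  1.1 -0.1] yaw -0.0364 F [0.3 0.6 0. ] open 0.753 q [-0.18  0.41  0.01  2.04 -0.01  0.69 -1.76]
[-0.04, 0.953, 0.336] turn z 0.0025 dist mm 202
[-0.04, 0.953, 0.816] turn z 0.0025 dist mm 251
```

View pics/w3.png

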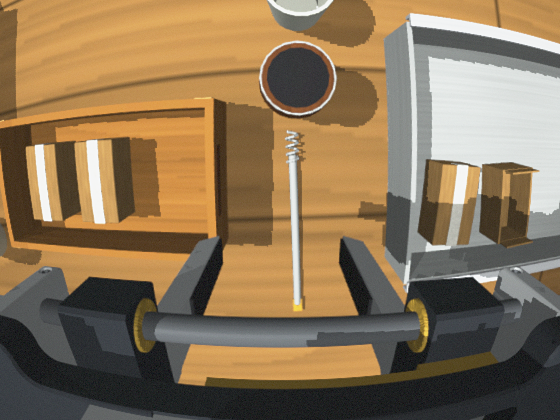

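Request:
send_rows(moves=[0.25, 0, 0.06, 0, 0, 0, 0.0025, 0.25, -0.01, 0.2, 0, 0, 0, 0.0025, 0.25, -0.02, 0.38, 0, 0, 0, 0.0025, 0.25, -0.03, 0.58, 0, 0, 0, 0.0025, 0.25, -0.04, 0.76, 0.03, 0, 0, 0.0025, 0.25, -0.04, 0.88, 0.1, 0, 0, 0.0025, 0.25, -0.04, 0.94, 0.2, 0, 0, 0.0025, 0.25, -0.04, 0.953, 0.32, 0, 0, 0.0025, 0.25, -0.04, 0.953, 0.4, 0, 0, 0.0025, 0.25, -0.04, 0.953, 0.426, 0, 0, 0.0025])

```text
clock: 28.95
tool_pos: [0.4515, -0.1415, 0.2902]
tcp_rot: [-3.14, 0.071, 0.005]
wrist_force: [-0.5, -0.1, -0.1]
opening: 0.753
grip_force: 0.0
```

Request:
send_rows(moves=[0.25, 0, 0, 0.05, 0, 0, 0, 0.25, 0, 0, 0.14, 0, 0, 0, 0.25, 0, 0, 0.25, 0, 0, 0, 0.25, 0, 0, 0.34, 0, 0, 0, 0.25, 0, 0, 0.39, 0, 0, 0, 0.25, 0, 0, 0.39, 0, 0, 0, 1, 0, 0, 0.39, 0, 0, 0, 1, 0, 0, 0.39, 0, 0, 0, 1, 0, 0, 0.39, 0, 0, 0, 1, 0, 0, 0.39, 0, 0, 0])

```text
clock: 29.95
tool_pos: [0.4524, -0.1413, 0.2145]
tcp_rot: [3.141, -0.071, 0.003]
wrist_force: [-1.3, 0.2, 5.8]
opening: 0.535
grip_force: 15.0
```

Run:
```python
from h import *
sent((-.04,.953,.426),.0025);sent((0,0,.39),0)
```

```text
clock 29.95 cmd [ 0.4526 -0.1415  0.292  -0.0451] meas-cmd mm [ -0.2   0.2 -77.5] yaw -0.0452 F [-1.3  0.2  5.8] open 0.535 q [ 0.24  0.72  0.01  2.14 -0.02  0.28 -1.35]
clock 29.95 cmd [ 0.4526 -0.1415  0.214  -0.0451] meas-cmd mm [-0.2  0.2  0.5] yaw -0.0452 F [-1.3  0.2  5.8] open 0.535 q [ 0.24  0.72  0.01  2.14 -0.02  0.28 -1.35]
```

Request:
send_rows(moves=[1, 0, 0, -0.03, 0, 0, 0, 1, 0, 0, -0.1, 0, 0, 0, 1, 0, 0, -0.22, 0, 0, 0, 1, 0, 0, -0.37, 0, 0, 0, 1, 0, 0, -0.52, 0, 0, 0, 1, 0, -0.06, -0.66, 0, 0, 0, 1, 0, -0.18, -0.76, 0, 0, 0, 1, 0, -0.36, -0.82, 0, 0, 0, 1, 0, -0.56, -0.84, 0, 0, 0, 1, 0, -0.76, -0.84, 0, 0, 0])

```text
clock: 30.95
tool_pos: [0.4587, 0.0118, 0.3829]
tcp_rot: [-3.141, 0.072, -0.003]
wrist_force: [0.8, 0.2, -1.6]
opening: 0.532
grip_force: 15.0
```

Run:
```python
from h import *
sent((0,-.76,-.84),0)
plan((.4902,.1706,.118,-.053),(.4902,.1706,.0365,-.053))
```

```text
clock 30.95 cmd [ 0.4594  0.0103  0.382  -0.0451] meas-cmd mm [-0.7  1.4  0.9] yaw -0.0461 F [ 0.8  0.2 -1.6] open 0.532 q [-0.11  0.39  0.02  2.06 -0.01  0.69 -1.69]
[0.117, -0.807, 0.42] turn z 0.0025 dist mm 184
[0.117, -0.807, 0.828] turn z 0.0025 dist mm 232
```

Request:
send_rows(moves=[1, 0.02, -0.1, 0, 0, 0, 0.0025, 1, 0.05, -0.24, 0, 0, 0, 0.0025, 1, 0.08, -0.42, 0, 0, 0, 0.0025, 1, 0.1, -0.6, 0, 0, 0, 0.0025, 1, 0.117, -0.72, 0, 0, 0, 0.0025, 1, 0.117, -0.79, 0.05, 0, 0, 0.0025, 1, 0.117, -0.807, 0.14, 0, 0, 0.0025, 1, 0.117, -0.807, 0.24, 0, 0, 0.0025, 1, 0.117, -0.807, 0.34, 0, 0, 0.0025, 1, 0.117, -0.807, 0.4, 0, 0, 0.0025])

```text
clock: 31.95
tool_pos: [0.4887, 0.1697, 0.2999]
tcp_rot: [3.139, -0.084, -0.005]
wrist_force: [-1.1, -0.7, -1.1]
opening: 0.533
grip_force: 15.0
```

Request:
send_rows(moves=[1, 0, 0, 0.04, 0, 0, 0, 1, 0, 0, 0.11, 0, 0, 0, 1, 0, 0, 0.2, 0, 0, 0, 1, 0, 0, 0.29, 0, 0, 0, 1, 0, 0, 0.36, 0, 0, 0, 1, 0, 0, 0.4, 0, 0, 0, 1, 0, 0, 0.415, 0, 0, 0, 1, 0, 0, 0.425, 0, 0, 0, 1, 0, 0, 0.43, 0, 0, 0, 1, 0, 0, 0.43, 0, 0, 0])

```text
clock: 32.95
tool_pos: [0.4898, 0.1708, 0.2165]
tcp_rot: [-3.14, 0.083, -0.002]
wrist_force: [-0.9, -0.7, 2.8]
opening: 0.531
grip_force: 15.0
```

Run:
```python
from h import *
sent((.117,-.807,.4),.0025);sent((0,0,.43),0)
```

```text
clock 32.95 cmd [ 0.4901  0.1705  0.302  -0.053 ] meas-cmd mm [ -0.3   0.2 -85.5] yaw -0.0531 F [-0.9 -0.7  2.8] open 0.531 q [-0.4   0.74  0.01  2.02 -0.02  0.37 -2.  ]
clock 32.95 cmd [ 0.4901  0.1705  0.216  -0.053 ] meas-cmd mm [-0.3  0.2  0.5] yaw -0.0531 F [-0.9 -0.7  2.8] open 0.531 q [-0.4   0.74  0.01  2.02 -0.02  0.37 -2.  ]
```

Contact on the floor (+2.8 N). Release, lift, and head back to the handle.

Request:
send_rows(moves=[1, 0, 0, 0, 0, 0, 0, 0.34, 0, 0, 0, 0, 0, 0, 0.34, 0, 0, 0, 0, 0, 0, 0.34, 0, 0, 0, 0, 0, 0, 0.34, 0, 0, -0.01, 0, 0, 0, 0.34, 0, 0, -0.06, 0, 0, 0, 0.34, 0, 0, -0.15, 0, 0, 0, 0.34, 0, 0, -0.28, 0, 0, 0, 0.34, 0, 0, -0.42, 0, 0, 0, 0.34, 0, 0, -0.55, 0, 0, 0])

```text
clock: 33.95
tool_pos: [0.4895, 0.1707, 0.3275]
tcp_rot: [-3.14, 0.083, -0.001]
wrist_force: [1.0, -0.0, 0.7]
opening: 0.66
grip_force: 0.0
```

Request:
send_rows(moves=[0.3, 0, 0.06, -0.1, 0, 0, -0.005, 0.3, 0, 0.2, -0.2, 0, 0, -0.01, 0.3, 0, 0.38, -0.28, 0, 0, -0.0234, 0.3, 0, 0.58, -0.3, 0, 0, -0.0234, 0.3, 0, 0.76, -0.3, 0, 0, -0.0234, 0.3, 0, 0.88, -0.3, 0, 0, -0.0234, 0.3, 0, 0.96, -0.3, 0, 0, -0.0234, 0.3, 0, 1, -0.3, 0, 0, -0.0234, 0.3, 0, 1, -0.3, 0, 0, -0.0234, 0.3, 0, 1, -0.3, 0, 0, -0.0234])

```text
clock: 34.95
tool_pos: [0.4791, -0.0281, 0.3859]
tcp_rot: [-3.141, -0.034, -0.001]
wrist_force: [0.3, -0.0, 0.3]
opening: 0.703
grip_force: 0.0
```

Run:
```python
from h import *
sent((0,0,-.55),0);sent((0,1,-.3),-.0234)
plan((.5118,-.332,.2,.0205),(.5118,-.332,.102,.0205))
```

```text
clock 34.95 cmd [ 0.4901  0.1705  0.326  -0.053 ] meas-cmd mm [ -11.  -198.6   59.9] yaw 0.0215 F [ 0.3 -0.   0.3] open 0.703 q [ 0.    0.41 -0.    2.   -0.    0.73 -1.55]
clock 34.95 cmd [ 0.4795 -0.0292  0.386   0.0206] meas-cmd mm [-0.4  1.1 -0.1] yaw 0.0215 F [ 0.3 -0.   0.3] open 0.703 q [ 0.    0.41 -0.    2.   -0.    0.73 -1.55]
[0.13, 1.517, 0.03] turn z 0.0 dist mm 305
[0.13, 1.517, 0.52] turn z 0.0 dist mm 322
```

Request:
send_rows(moves=[0.5, 0.01, 0.08, 0, 0, 0, 0, 0.5, 0.03, 0.22, 0, 0, 0, 0, 0.5, 0.05, 0.4, 0, 0, 0, 0, 0.5, 0.07, 0.6, 0, 0, 0, 0, 0.5, 0.09, 0.8, 0, 0, 0, 0, 0.5, 0.1, 0.92, 0, 0, 0, 0, 0.5, 0.12, 1, 0, 0, 0, 0, 0.5, 0.13, 1, 0, 0, 0, 0, 0.5, 0.13, 1, 0, 0, 0, 0, 0.5, 0.13, 1, 0, 0, 0, 0])

```text
clock: 35.95
tool_pos: [0.5095, -0.2261, 0.3856]
tcp_rot: [-3.14, -0.037, 0.0]
wrist_force: [0.2, 0.8, -0.0]
opening: 0.503
grip_force: 0.0
```

Request:
send_rows(moves=[0.5, 0, 0.06, 0, 0, 0, 0, 0.5, 0, 0.18, 0, 0, 0, 0, 0.5, 0, 0.34, 0, 0, 0, 0, 0.5, 0, 0.46, 0, 0, 0, 0, 0.5, 0, 0.51, 0, 0, 0, 0, 0.5, 0, 0.517, 0.03, 0, 0, 0, 0.5, 0, 0.517, 0.12, 0, 0, 0, 0.5, 0, 0.517, 0.22, 0, 0, 0, 0.5, 0, 0.517, 0.28, 0, 0, 0, 0.5, 0, 0.517, 0.3, 0, 0, 0])

```text
clock: 36.95
tool_pos: [0.5112, -0.3302, 0.3241]
tcp_rot: [-3.139, -0.035, 0.004]
wrist_force: [-0.4, -0.0, 0.5]
opening: 0.499
grip_force: 0.0
```

Run:
```python
from h import *
sent((.13,1,0),0);sent((0,.517,.3),0)
im=r.camera("top");cv2.imwrite("pics/top4.png",im[...,::-1])
```

```text
clock 36.95 cmd [ 0.5096 -0.2286  0.386   0.0206] meas-cmd mm [   1.5 -101.6  -61.9] yaw 0.0223 F [-0.4 -0.   0.5] open 0.499 q [ 0.52  0.66  0.01  1.72 -0.01  0.77 -1.01]
clock 36.95 cmd [ 0.5117 -0.332   0.326   0.0206] meas-cmd mm [-0.6  1.8 -1.9] yaw 0.0223 F [-0.4 -0.   0.5] open 0.499 q [ 0.52  0.66  0.01  1.72 -0.01  0.77 -1.01]
```

View pics/top4.png

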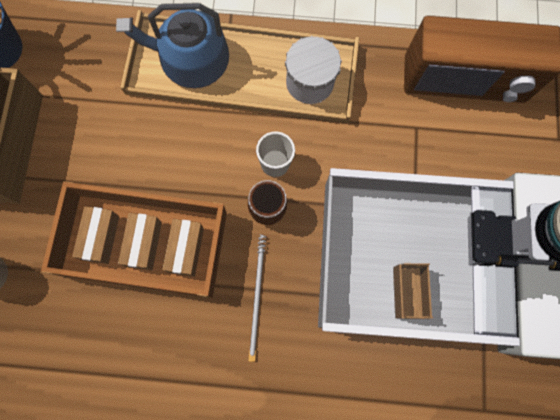

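Request:
send_rows(moves=[0.5, 0, 0, 0.05, 0, 0, 0, 0.5, 0, 0, 0.13, 0, 0, 0, 0.5, 0, 0, 0.2, 0, 0, 0, 0.5, 0, 0, 0.22, 0, 0, 0, 0.5, 0, 0, 0.22, 0, 0, 0, 1, 0, 0, 0.22, 0, 0, 0, 1, 0, 0, 0.22, 0, 0, 0, 1, 0, 0, 0.22, 0, 0, 0, 1, 0, 0, 0.22, 0, 0, 0, 1, 0, 0, 0.22, 0, 0, 0])

```text
clock: 38.0
tool_pos: [0.5115, -0.3313, 0.2822]
tcp_rot: [-3.141, -0.032, -0.001]
wrist_force: [-0.1, 2.0, 4.6]
opening: 0.229
grip_force: 15.0
```

Request:
send_rows(moves=[1, 0, -0.03, 0, 0, 0, 0, 1, 0, -0.1, 0, 0, 0, 0, 1, 0, -0.22, 0, 0, 0, 0, 1, 0, -0.36, 0, 0, 0, 0, 1, 0, -0.51, 0, 0, 0, 0, 1, 0, -0.66, 0, 0, 0, 0, 1, 0, -0.8, 0, 0, 0, 0, 1, 0, -0.9, 0, 0, 0, 0, 1, 0, -0.97, 0, 0, 0, 0, 1, 0, -1, 0, 0, 0, 0])

```text
clock: 39.0
tool_pos: [0.5079, -0.13, 0.2821]
tcp_rot: [3.141, 0.036, 0.004]
wrist_force: [3.6, -1.2, 1.4]
opening: 0.229
grip_force: 15.0
```

Run:
```python
from h import *
sent((0,0,.22),0);sent((0,-1,0),0)
```

```text
clock 39.0 cmd [ 0.5117 -0.332   0.282   0.0206] meas-cmd mm [-3.80e+00  2.02e+02  1.00e-01] yaw 0.0227 F [ 3.6 -1.2  1.4] open 0.229 q [ 0.17  0.63  0.04  1.98 -0.05  0.53 -1.31]
clock 39.0 cmd [ 0.5076 -0.132   0.282   0.0206] meas-cmd mm [0.3 2.  0.1] yaw 0.0227 F [ 3.6 -1.2  1.4] open 0.229 q [ 0.17  0.63  0.04  1.98 -0.05  0.53 -1.31]
```

Request:
send_rows(moves=[1, 0, -0.03, 0, 0, 0, 0, 1, 0, -0.07, 0, 0, 0, 0, 1, 0, -0.11, 0, 0, 0, 0, 1, 0, -0.14, 0, 0, 0, 0, 1, 0, -0.165, 0, 0, 0, 0, 1, 0, -0.18, 0, 0, 0, 0, 1, 0, -0.19, 0, 0, 0, 0, 1, 0, -0.197, 0, 0, 0, 0, 1, 0, -0.203, 0, 0, 0, 0, 1, 0, -0.203, 0, 0, 0, 0])

```text
clock: 40.0
tool_pos: [0.5072, -0.0913, 0.2821]
tcp_rot: [3.141, 0.031, 0.005]
wrist_force: [4.6, -0.3, 4.2]
opening: 0.233
grip_force: 15.0
```

Request:
send_rows(moves=[1, 0, -0.003, 0, 0, 0, 0, 1, 0, -0.006, 0, 0, 0, 0, 1, 0, -0.009, 0, 0, 0, 0, 1, 0, -0.012, 0, 0, 0, 0, 1, 0, -0.012, 0, 0, 0, 0, 1, 0, -0.012, 0, 0, 0, 0, 1, 0, -0.012, 0, 0, 0, 0, 1, 0, -0.012, 0, 0, 0, 0, 1, 0, -0.012, 0, 0, 0, 0, 1, 0, -0.012, 0, 0, 0, 0])

```text
clock: 41.0
tool_pos: [0.5072, -0.0907, 0.2821]
tcp_rot: [3.139, 0.029, 0.005]
wrist_force: [5.3, -6.0, 2.9]
opening: 0.234
grip_force: 15.0
```

Run:
```python
from h import *
sent((0,-.203,0),0);sent((0,-.012,0),0)
```

```text
clock 41.0 cmd [ 0.5068 -0.0914  0.282   0.0206] meas-cmd mm [0.4 0.8 0.1] yaw 0.0186 F [ 5.3 -6.   2.9] open 0.234 q [ 0.09  0.62  0.05  2.01 -0.06  0.51 -1.38]
clock 41.0 cmd [ 0.5068 -0.089   0.282   0.0206] meas-cmd mm [ 0.4 -1.6  0.1] yaw 0.0186 F [ 5.3 -6.   2.9] open 0.234 q [ 0.09  0.62  0.05  2.01 -0.06  0.51 -1.38]
```

Request:
send_rows(moves=[0.4, 0, 0, 0, 0, 0, 0, 0.4, 0, 0, 0, 0, 0, 0, 0.4, 0, 0, 0, 0, 0, 0, 0.4, 0, 0, 0, 0, 0, 0, 0.4, 0, 0, -0.05, 0, 0, 0, 0.4, 0, 0, -0.15, 0, 0, 0, 0.4, 0, 0, -0.3, 0, 0, 0, 0.4, 0, 0, -0.45, 0, 0, 0, 0.4, 0, 0, -0.55, 0, 0, 0, 0.4, 0, 0, -0.6, 0, 0, 0])

```text
clock: 42.0
tool_pos: [0.5064, -0.0887, 0.4041]
tcp_rot: [3.141, 0.032, 0.005]
wrist_force: [0.8, 0.4, 0.3]
opening: 0.601
grip_force: 0.0
```

Request:
send_rows(moves=[0.4, -0.03, 0, 0, 0, 0, 0, 0.4, -0.1, 0, 0, 0, 0, 0, 0.4, -0.2, 0, 0, 0, 0, 0, 0.4, -0.3, 0, 0, 0, 0, 0, 0.4, -0.36, 0, 0, 0, 0, 0, 0.4, -0.4, 0, 0, 0, 0, 0, 0.4, -0.4, 0, 0, 0, 0, 0, 0.4, -0.4, 0, 0, 0, 0, 0, 0.4, -0.4, 0, 0, 0, 0, 0, 0.4, -0.4, 0, 0, 0, 0, 0])

```text
clock: 43.0
tool_pos: [0.4269, -0.0904, 0.4016]
tcp_rot: [3.141, 0.033, 0.001]
wrist_force: [-0.0, -0.2, 0.2]
opening: 0.604
grip_force: 0.0
```

Run:
```python
from h import *
sent((0,0,-.6),0);sent((-.4,0,0),0)
im=r.camera("wrist");cv2.imwrite("pics/w5.png",im[...,::-1])
k=(cv2.cvtColor(im,cv2.COLOR_RGB2GRAY)<75).astype(np.uint8)
n,_,st,ce=cv2.connectedComponentsWithStats(k[:235]);
for s,c in zip(st[1:],ce[1:]):
    if 200<s[4]<1500:print(s,c,unproj("wrist",[c],.1))
```

```text
clock 43.0 cmd [ 0.5068 -0.089   0.402   0.0206] meas-cmd mm [-79.9  -1.3  -0.4] yaw 0.0209 F [-0.  -0.2  0.2] open 0.604 q [ 0.09  0.33  0.07  2.09 -0.04  0.72 -1.37]
clock 43.0 cmd [ 0.4268 -0.0907  0.402   0.0206] meas-cmd mm [ 0.1  0.3 -0.4] yaw 0.0209 F [-0.  -0.2  0.2] open 0.604 q [ 0.09  0.33  0.07  2.09 -0.04  0.72 -1.37]
[ 148   24   90   60 1287] [188.96503497  58.67210567] [[ 0.55857126 -0.00801905  0.1       ]]
[ 514   32   24  203 1427] [529.70217239 131.83111423] [[ 0.51403595 -0.35716057  0.1       ]]
[  0  76  90  18 570] [45.59649123 83.61052632] [[0.55266282 0.15478245 0.1       ]]
[272 100  25  29 691] [283.55426918 114.04486252] [[ 0.50789125 -0.09210232  0.1       ]]
[ 78 102  11  75 767] [ 82.95306389 138.35853977] [[0.49129405 0.10483967 0.1       ]]
[ 32 105  16  70 989] [ 39.30940344 137.92214358] [[0.49585267 0.16596684 0.1       ]]
[  0 109   9  64 489] [  3.39468303 141.5398773 ] [[0.49664048 0.22872058 0.1       ]]
[   0  183   91   19 1053] [ 45.94017094 191.65622032] [[0.43725608 0.16337553 0.1       ]]
```

View pics/w5.png

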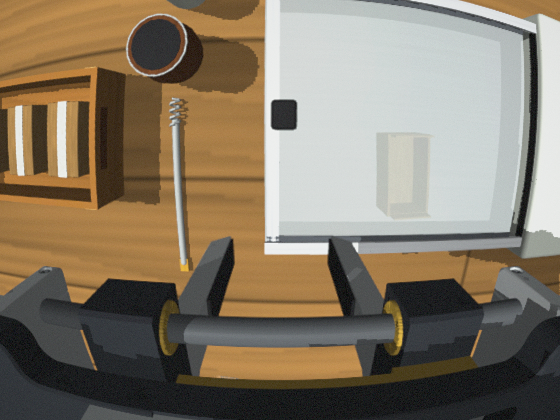

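The guard is shut with its handle at pixel (284,114), about y = -0.092 m, which matches the stop. The open carton is still under the guard at (404,175), and the cartons in view in the tote lie flat.

```bash
python3 -c "
from bench import r
print(r.sign_off())"
```

```text
the job is handed in; nothing more can be done
None
```

The job is handed in: the three closed cartons lie flat and right way up in the tote, the open carton is still in the tray, the guard is shut against its stop, and the gourd, cup and bombilla were not touched (about 43 s of the 72 s used).

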